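Shut up the oxide chest: drawers home on their catches, locking bar over

ROBOT

A 6-joint arm with a two-finger parallel gripper is mounted at the origin on the work surface; the furniture and walls round the work are solid. World frame = base frame: x ahead of the robot, y to its left, z up, the work surface at z = 0. Lengths are in m, angles in rad, forces in N, time in s.
With the tool pointing down it reaches from about 0.4 to 0.825 m from the base axis. Payload 7 kg.
Tool frame: the origin (TCP) lies at the centre of the arm's flange, where the gripper is bolted on; the fingertips stand 173 mm ahead of it and the grasp point (between the pads) lies 155 mm ahead of it (manip.hold_point_z is the z of the grasp point in the tool frame, in m); z points along the fingers, y is the line along which they close (so a half turn about z gives the same grasp; the last joint's range is limited). The gripper opens to 85 mm and grips with 20 to 120 N. Pads are 22 mm wide; open, the fingers measure 114 mm over their backs; the gripper's body (76 mm by 85 mm) begins 54 mm behind the grasp point. The pads swing forward as they close: fully open they stand 13 mm farther back than shut.
Start: joints at [-1.03, 0.359, 0.012, 0, -1.224, -0.288], TCP at [0.169, -0.654, 0.405] pointing down, gripper open.
Joint ranges: [-3.07, 3.07], [-1.43, 2.12], [-1.02, 1.25], [-3.03, 1.67], [-3.05, -0], [-3.03, 3.03]. Speed limits (rad/s): [2.39, 2.39, 3.01, 3.14, 3.14, 3.14].

INTERFACE

Orientations are given as [roll, pitch, yaw] about the fixed x, y, z axes, in that order (R = Rz(yaw) Ry(pitch) Rx(roll)).
In Python, from station import sensors, eyes, manip gives the robot as it stands.
- The arm moves only by the tool play_rows, never from a script. Its argument "rows" is one flat list of numbers, 7 for each row, row after row: the gripper's target within -1 to 1 (fully open at 1, half-way at 0, shut at -1), then the shift along the tool's x, y, z in m, then the turn, a rotation vector about the tool's x, y, z in degrees. A call has 1 to 20 rows; each row shifts and turns the commanded pose from where the row before left it, along the tool's axes as they then stand; what a row does not reach is not made up. A row lasts 1/10 s, in which the tool goes at most 50 mm and 8.59 degrees, less where a joint would pass 70% of its speed; a pose out of reach is approached as far as the arm can. A call with a gripper value outside its range is refused whole. The fingers move at their own pace and stop on an object; "grip_force" is the grip in N (left out, the last holds). Time passes only in rows, so rows that do not move let the fingers close. It gives the time, the measured TCP pose, the force, the opening and the grip force at its end, in the units of the state.
- sensors.read_state(): the state, without advancing time (a new reading comes with each control period).
- eyes.grab_frame(name): name is "scene" or "top" or "wrist"; returns a dict with "image" (420x560x3 uint8, blue, green, red), "vertical_fov" (degrees; the focal length in pixels is half the picture's height over the tangent of half this angle, whatever the lens; pixels are square), "cx", "cy" (the principal point, pixels), "k1" (the pictures are not rectified: a ray, as slopes to the right and down, at radius r is drawn at 1 + k1 r^2 times it, then the intrinsics apply), "cam_to_world" (4x4, takes a point from camera to world coordinates); the wrist camera has in their place "T_tool_cam" (4x4, takes a point from camera to tool coordinates, whose origin is the TCP and whose axes are the flange's). Camera axes: x right, y down, z forward; pixel columns grow to the right and rows downward; lengths in m; the calibration is good to about 2 mm. A picture is of the moment at which its call begins: read the wrist's pose just before it. There is no depth.
- manip.job_done(): hands the job in; it is judged then, once.
The state is a dict: "clock": time; "joints": joint angles; "qd": joint speeds; "effort": joint torques, N m; "eef_pos": TCP position; "ee_rot": TCP orientation; "force": force on the tool from outside, world axes, zero at the start; "wrist_torque": the same for the moment, N m; "finger_gap": opening from 0.0 (shut) to 1.0 (fully open); "grasp_force": force on a finger pad.
Only numpy, scipy, OpenCV 4.12 (cv2) and the standard library are available. Lean on these libraries where they do the work, as an engineer would, in place of code of your own. Each camera call takes 0.05 s, during which the arm holds its last target. There are 200 camera calls.

TASK

Close the little pine oxide chest for the day: push its open middle and bottom drawers fully home, until each catch snaps and the front sits flush, then swing the steel locking bar on the chest's right-hand edge over until its spring snaps it shut across the drawer fronts. The chest stands loose on the table, so push gently enough that it stays where it is, and leave the cup on its top and the things around it alone.

Things in the scene. Friction and masses are not known exactly. Their poses are not given: they have to be found in the camera images.
- oxide_chest: small pine chest, three drawers one above the other, 190 deep x 239 wide x 196 mm high, about 3 kg, loose on the table: a push over about 13 N may slide it. Origin: centre of its underside; x points into the chest, away from the fronts, y to its left, z up. Closed fronts lie at x = -73 mm, the top board's front edge at x = -78 mm, the round 20 mm knobs reach x = -95 mm at y = 0
- middle_front (a point): point on the outer face of the middle drawer's front, on its midline, 114 mm above the table, in the plain strip above the knob (front 73 to 123 mm high above the table, 208 mm wide; knob 84 to 104 mm). Moves with the drawer; axes as the chest's. The chest's top board (196 mm up) is in the way of an upright gripper here: lean the tool back 30 to 40 degrees, fingers pointing forward and down
- bottom_front (a point): the same point on the bottom drawer, 54 mm above the table (front 11 to 64 mm, knob 23 to 44 mm above the table). The middle drawer, top board and the upper knobs (94 and 154 mm up) are in the way of an upright gripper: lean the tool back about 40 degrees, and shut the middle drawer first
- oxide_chest_drawer_1 (a joint): how far the middle drawer is open, m: 0 = fully home; it opens towards chest -x. Slides easily (about 1 N) until 10 mm from home, where a sprung roller catch resists with up to about 8 N; past its crest, 4.5 mm from home, the catch pulls the drawer in by itself and holds it at 0. Let go before the crest, it springs back out to about 10 mm; at 0 it stops hard
- oxide_chest_drawer_0 (a joint): the same for the bottom drawer
- oxide_chest_drawer_2 (a joint): the same for the top drawer, which starts home (0)
- lock_bar (a joint): angle of the locking bar, rad: 0 = shut, flat across the right ends of the drawer fronts, pointing to chest +y; 2.8 = open stop, standing out to the right, pointing to chest -y and slightly forward. Grows anticlockwise seen from above (+y, -x, -y). A hinge spring holds it at either stop: about 2 N at the free edge, nothing at 1.4 rad, beyond which it snaps over. A drawer not home blocks it
- bar_hinge (a point): point on the locking bar's upright hinge axis at the chest's right front corner, 150 mm above the table, at chest x = -78.5, y = -120 mm; fixed to the chest, axes as the chest's. The bar is a steel flat 60 mm wide, 3 mm thick, from 14 to 182 mm above the table
- bar_edge (a point): point on the bar's free upright edge, 150 mm above the table, 60 mm from the hinge axis. Own y axis: from hinge to free edge; own x axis: out of the face that lies against the drawers when shut. A 9 mm lip along this edge stands off the other face (own -x). At the open stop the lipped face looks away from the robot; a finger behind it, beside the chest, pushes it round: to the robot, then left
- cone_cup: small pale green cup, 68 mm wide, 55 mm high, standing on the chest; origin: centre of its underside
- bisque_tumbler: unglazed cup, 76 mm wide, 82 mm high, to the left of the chest; origin: centre of its underside
- pigment_pot: lidded pigment pot, 64 mm wide, 65 mm high, to the right of the chest, behind the bar; origin: centre of its underside
- test_chip: flat glazed test chip, 62 x 38 x 7 mm, lying in front of the chest to the right; origin: centre of its underside

How it is judged:
By the outcome, as a careful person would: the job done as asked, in the order asked, and still so for the second after the job is handed in, with the robot touching nothing.
It also fails if it takes over 67 s, if anything falls off the work surface, if the arm or the gripper's body presses on something with over 40 N, if the wrist force passes 120 N, or if a joint passes its speed limit or range.

## Working session

There is one attempt and no reset: what is moved stays moved. The work goes in short steps, Python scripts to look and compute and a tool call to move; the robot and the scene stay as the last step left them, time stands still between calls to the robot, and variables do not carry over. Pictures are saved under pics/ and viewed, at most 10 in all, crops included, and the job is handed in when it is done.

Besides the shell and the picture viewer there is one more tool, called after "Request:" as name(argument=value, ...), one argument or row to a line, values as JSON. play_rows: Moves the arm, as the interface text tells. Its arguments: {"type":"object","properties":{"rows":{"type":"array","items":{"type":"number"}},"grip_force":{"type":"number"}},"required":["rows"]}

```bash
mkdir -p pics; ls; python3 - <<'E'
from station import sensors, eyes, manip
import cv2,json,numpy as np
s=sensors.read_state();print(s, manip.hold_point_z)
for n in("scene","top"):
    f=eyes.grab_frame(n);cv2.imwrite(f"pics/{n}0.png",f.pop("image"));print(n,{k:np.round(v,4).tolist() for k,v in f.items()})
    json.dump({k:np.array(v).tolist() for k,v in f.items()},open(f"{n}.json","w"))
E
```

```text
pics
{'clock': 0.0, 'joints': array([-1.02990992e+00,  3.59354174e-01,  1.10498233e-02, -4.08246348e-04,
       -1.22410908e+00, -2.88135456e-01]), 'qd': array([-2.63086993e-04, -6.05578188e-05,  2.85681311e-04, -1.43949554e-04,
       -1.03869274e-03, -1.06222102e-03]), 'effort': array([-1.28905027e-03, -5.83317554e+01,  2.93408811e+01,  6.93657383e+00,
       -6.23307002e-03, -7.88872711e-06]), 'eef_pos': array([ 0.16877049, -0.65333996,  0.40377021]), 'ee_rot': array([ 3.13993315e+00, -9.16175087e-05, -2.88898065e+00]), 'force': array([-0.24206571, -0.4014462 , -0.17404755]), 'wrist_torque': array([-0.00751897,  0.02013189,  0.02164799]), 'grasp_force': 0.0, 'finger_gap': 1.0014904647929932} 0.1547
scene {'vertical_fov': 47.4906, 'cx': 280.9545, 'cy': 201.5638, 'k1': -0.0764, 'cam_to_world': [[-0.82, -0.3507, 0.4524, 0.1088], [-0.5723, 0.5161, -0.6373, 0.7627], [-0.01, -0.7815, -0.6239, 0.8368], [0.0, 0.0, 0.0, 1.0]]}
top {'vertical_fov': 53.5495, 'cx': 269.2647, 'cy': 207.1407, 'k1': 0.0168, 'cam_to_world': [[0.0887, -0.9721, 0.2171, 0.4155], [-0.9961, -0.0874, 0.0156, 0.0478], [0.0039, -0.2176, -0.976, 1.0583], [0.0, 0.0, 0.0, 1.0]]}
```

View pics/scene0.png

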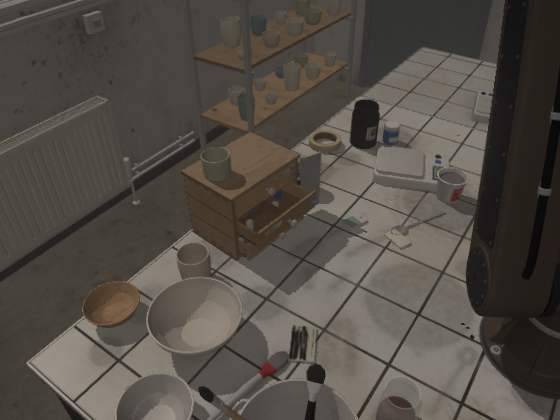

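View pics/top0.png

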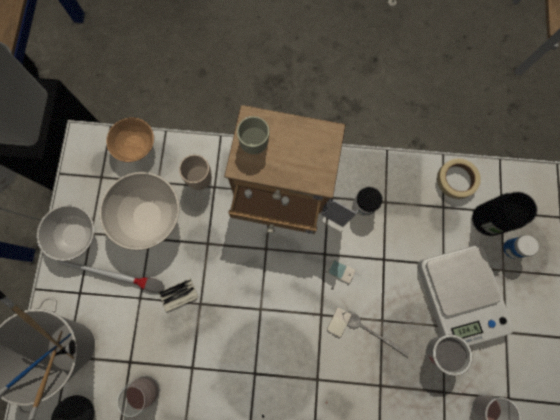

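The scene picture shows the chest at (245,195) with its drawers facing the robot and the bar open at (310,175). In the top picture the chest top spans about (229..344, 107..196), with the cup at (253,134), the pot at (368,200) and the bar at (340,212). I'll enlarge both.

```bash
python3 - <<'E'
import cv2
a=cv2.imread("pics/top0.png")[90:300,170:400];b=cv2.imread("pics/scene0.png")[120:270,170:370]
a=cv2.convertScaleAbs(cv2.resize(a,None,fx=2.8,fy=2.8,interpolation=3),alpha=1.7);b=cv2.convertScaleAbs(cv2.resize(b,None,fx=4,fy=4,interpolation=3),alpha=1.7)
cv2.imwrite("pics/ta.png",a);cv2.imwrite("pics/sb.png",b)
E
```

```text
(no output)
```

View pics/ta.png

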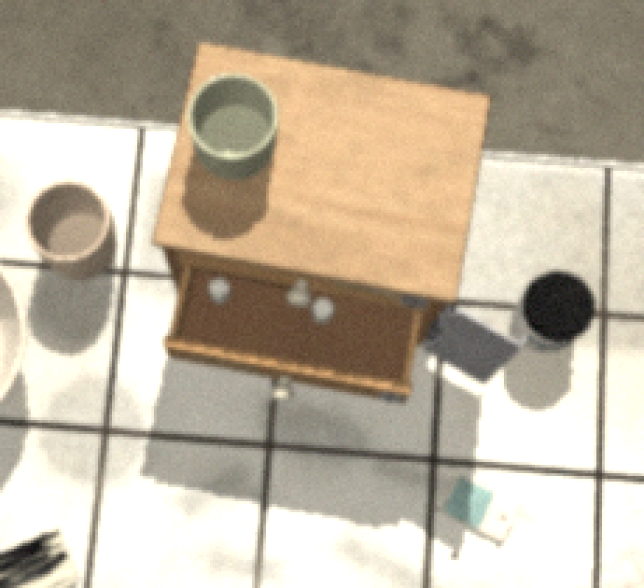

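View pics/sb.png

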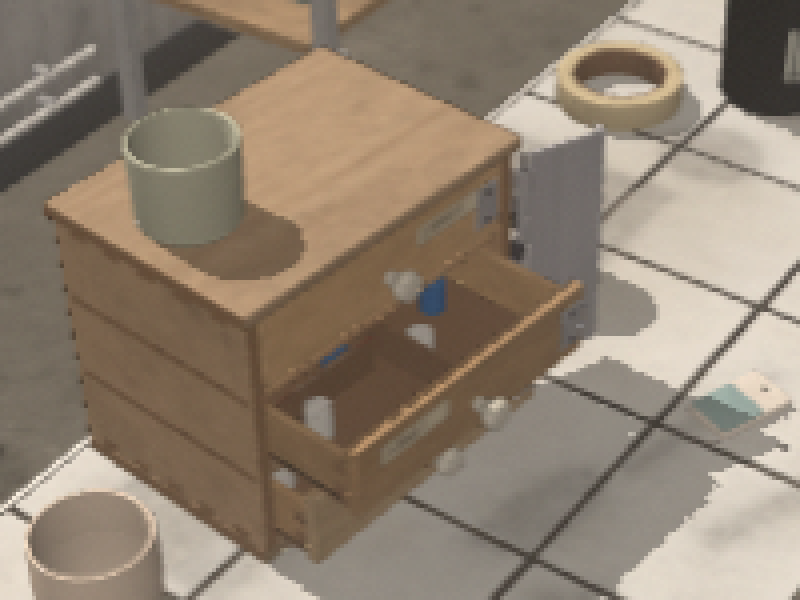

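The enlarged views show:
- **Top crop:** board corners at (200,45), (489,97), (455,300) and (157,243). The middle front's top edge runs from (168,345) to (411,388), the pot lid is at (558,306) and the chip at (478,508).
- **Scene crop:** the middle drawer is well out. The bottom one is out a little, with the top of its front's left edge near (325,535).

```bash
cat > h.py <<'E'
import json,numpy as np,cv2
from scipy.optimize import brentq, least_squares
def load(n): return json.load(open(n+".json"))
def ray(f,uv):
    F=210/np.tan(np.radians(f["vertical_fov"]/2))
    d=(np.array(uv,float)-[f["cx"],f["cy"]])/F; p=d.copy()
    for _ in range(20): p=d/(1+f["k1"]*(p@p))
    T=np.array(f["cam_to_world"]); return T[:3,3],T[:3,:3]@np.r_[p,1]
def onz(f,uv,z):
    o,r=ray(f,uv); return (o+r*(z-o[2])/r[2])[:2]
def proj(f,P):
    F=210/np.tan(np.radians(f["vertical_fov"]/2));T=np.array(f["cam_to_world"])
    c=T[:3,:3].T@(np.array(P)-T[:3,3]);p=c[:2]/c[2];return p*(1+f["k1"]*(p@p))*F+[f["cx"],f["cy"]]
E
python3 - <<'E'
from h import *
t=load("top");s=load("scene")
cr=lambda x,y:(x/2.8+170,y/2.8+90); cs=lambda x,y:(x/4+170,y/4+120)
C=[onz(t,cr(*p),.196) for p in[(200,45),(489,97),(455,300),(157,243)]]
print("top",np.round(C,4),[np.linalg.norm(C[i]-C[i-1]).round(3) for i in range(4)])
D=[onz(s,cs(*p),.196) for p in[(318,50),(519,138),(247,318),(47,208)]]
print("scene BL? BR,FR..",np.round(D,4))
# yaw
l=C[3]-C[2]; l2=C[0]-C[1]; print("left dir yaw",np.degrees(np.arctan2(-l[0],l[1])),np.degrees(np.arctan2(-l2[0],l2[1])))
ld=D[2]-D[1];print(np.degrees(np.arctan2(-ld[0],ld[1])))
print("midfront",[onz(t,cr(*p),.123).round(4) for p in[(168,345),(411,388)]],[onz(s,cs(*p),.123).round(4) for p in[(350,455),(582,285)]])
print("bottomfront",[onz(s,cs(*p),.064).round(4) for p in[(325,535)]], "z0.011", onz(s,cs(318,560),.011).round(4))
print("pot",onz(t,cr(558,306),.065),"chip",onz(t,cr(478,508),.007),"tumbler",onz(t,cr(70,222),.082), "cup",onz(t,cr(232,122),.251))
E
```

```text
top [[ 0.8328  0.1443]
 [ 0.8091 -0.0885]
 [ 0.6411 -0.071 ]
 [ 0.6657  0.1603]] [np.float64(0.168), np.float64(0.234), np.float64(0.169), np.float64(0.233)]
scene BL? BR,FR.. [[ 0.8092 -0.0846]
 [ 0.6413 -0.0697]
 [ 0.6659  0.1623]
 [ 0.8301  0.1479]]
left dir yaw -6.071329171676368 -5.815849037434952
-6.038950434643875
midfront [array([0.6012, 0.1511]), array([ 0.5834, -0.0495])] [array([0.604 , 0.1564]), array([ 0.5794, -0.0476])]
bottomfront [array([0.6159, 0.1684])] z0.011 [0.6412 0.1469]
pot [ 0.67805547 -0.17923284] chip [ 0.50118157 -0.12805947] tumbler [0.71094419 0.25297389] cup [0.7471886  0.10826613]
```

```bash
cat > plan.py <<'E'
import numpy as np
from scipy.spatial.transform import Rotation as R
from station import sensors
O=np.array([.731,.0378,0]);yaw=np.radians(-6)
B=R.from_euler('z',yaw).as_matrix(); f,l,k=B.T
def chest(p): return O+B@np.array(p,float)
def unchest(P): return B.T@(np.array(P)-O)
def tool(tilt,extra=0):   # tool y = chest left, z forward-down by tilt deg; extra = yaw about world z, deg
    t=np.radians(tilt);z=np.sin(t)*f-np.cos(t)*k
    return R.from_euler('z',extra,degrees=True)*R.from_matrix(np.c_[np.cross(l,z),l,z])
def state():
    s=sensors.read_state();return s,s["eef_pos"],R.from_euler('xyz',s["ee_rot"])
def rows(p1,R1,n,g):
    s,p0,R0=state();rv=np.round(((R0.inv()*R1).as_rotvec(degrees=True))/n,1)
    d=(p1-p0)/n;out=[];Rc=R0
    for i in range(n):
        sh=np.round(Rc.inv().apply(d),3); out.append([g,*sh,*rv]); Rc=Rc*R.from_rotvec(rv,degrees=True)
    print("tot",np.linalg.norm(p1-p0).round(3),"target",p1.round(3))
    print(",".join(f"{v:g}" for r in out for v in r))
def tip(c,tilt): # TCP for contact of the shut tips' forward edge at chest point c
    Rt=tool(tilt);return chest(c)+Rt.apply([0.011,0,-0.173]),Rt   # tool x points back: forward edge is -x
E
python3 - <<'E'
from plan import *
p,Rt=tip([-.20,.028,.20],40);print(Rt.as_matrix().round(3),p)
rows(p,Rt,20,-1)
E
```

```text
[[-0.762  0.105  0.639]
 [ 0.08   0.995 -0.067]
 [-0.643 -0.    -0.766]] [0.41604901 0.09905691 0.32545502]
tot 0.796 target [0.416 0.099 0.325]
-1,-0.021,0.033,0.004,0.4,-2,1,-1,-0.021,0.034,0.004,0.4,-2,1,-1,-0.02,0.034,0.005,0.4,-2,1,-1,-0.019,0.034,0.005,0.4,-2,1,-1,-0.018,0.035,0.006,0.4,-2,1,-1,-0.017,0.035,0.006,0.4,-2,1,-1,-0.017,0.036,0.007,0.4,-2,1,-1,-0.016,0.036,0.007,0.4,-2,1,-1,-0.015,0.036,0.007,0.4,-2,1,-1,-0.014,0.037,0.007,0.4,-2,1,-1,-0.013,0.037,0.008,0.4,-2,1,-1,-0.012,0.037,0.008,0.4,-2,1,-1,-0.011,0.037,0.008,0.4,-2,1,-1,-0.01,0.038,0.008,0.4,-2,1,-1,-0.009,0.038,0.008,0.4,-2,1,-1,-0.008,0.038,0.008,0.4,-2,1,-1,-0.008,0.038,0.008,0.4,-2,1,-1,-0.007,0.038,0.008,0.4,-2,1,-1,-0.006,0.039,0.008,0.4,-2,1,-1,-0.005,0.039,0.008,0.4,-2,1
```

Request:
play_rows(
  rows=[-1,-0.021,0.033,0.004,0.4,-2,1,-1,-0.021,0.034,0.004,0.4,-2,1,-1,-0.02,0.034,0.005,0.4,-2,1,-1,-0.019,0.034,0.005,0.4,-2,1,-1,-0.018,0.035,0.006,0.4,-2,1,-1,-0.017,0.035,0.006,0.4,-2,1,-1,-0.017,0.036,0.007,0.4,-2,1,-1,-0.016,0.036,0.007,0.4,-2,1,-1,-0.015,0.036,0.007,0.4,-2,1,-1,-0.014,0.037,0.007,0.4,-2,1,-1,-0.013,0.037,0.008,0.4,-2,1,-1,-0.012,0.037,0.008,0.4,-2,1,-1,-0.011,0.037,0.008,0.4,-2,1,-1,-0.01,0.038,0.008,0.4,-2,1,-1,-0.009,0.038,0.008,0.4,-2,1,-1,-0.008,0.038,0.008,0.4,-2,1,-1,-0.008,0.038,0.008,0.4,-2,1,-1,-0.007,0.038,0.008,0.4,-2,1,-1,-0.006,0.039,0.008,0.4,-2,1,-1,-0.005,0.039,0.008,0.4,-2,1],
  grip_force=20,
)

```text
clock: 2.1
eef_pos: [0.4419, 0.0498, 0.3899]
ee_rot: [3.132, 0.597, 3.046]
force: [1.9, -0.1, 1.7]
finger_gap: -0.003
grasp_force: 0.0
```

```bash
python3 - <<'E'
from plan import *
from station import eyes; import cv2
s,p,Rt=state();print(p,Rt.as_matrix().round(2),s["joints"].round(2),s["force"],s["finger_gap"])
p,Rt=tip([-.165,.028,.114],40);rows(p,Rt,6,-1)
f_=eyes.grab_frame("wrist");cv2.imwrite("pics/w1.png",cv2.convertScaleAbs(f_["image"],alpha=1.5))
E
```

```text
[0.44185661 0.04981526 0.38992671] [[-0.82  0.09  0.56]
 [ 0.08  1.   -0.04]
 [-0.56  0.01 -0.83]] [ 0.51 -0.19 -1.02  0.96 -0.39 -3.02] [ 1.9231475  -0.10430204  1.70803259] -0.0025204017768022135
tot 0.157 target [0.451 0.095 0.239]
-1,0.013,0.008,0.021,0.1,-1,0.1,-1,0.014,0.008,0.021,0.1,-1,0.1,-1,0.014,0.008,0.021,0.1,-1,0.1,-1,0.015,0.008,0.02,0.1,-1,0.1,-1,0.015,0.008,0.02,0.1,-1,0.1,-1,0.015,0.008,0.02,0.1,-1,0.1
```

View pics/w1.png

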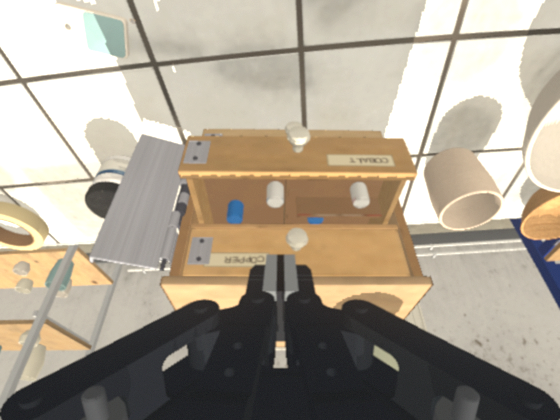

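The wrist view shows the middle drawer (COBALT) out, the bottom drawer peeking out beyond it, and the bar open at (140,200). The arm is at its q3 and q6 limits, close to the wrist singularity. I'll back off the tilt and work out the kinematics.

```bash
python3 - <<'E'
from plan import *
s,p,Rt=state()
import json
json.dump([[[-1.03,.3594,.01105,-.0004,-1.2241,-.2881],[.16877,-.65334,.40377],[3.13993,0,-2.88898]],[s["joints"].tolist(),p.tolist(),s["ee_rot"].tolist()]],open("kin.json","w"))
q=s["joints"]
for sg4 in(1,-1):
  for c in(0,90,-90,180):
    for s6 in(1,-1):
      M=R.from_euler('z',q[0])*R.from_euler('y',q[1]-q[2])*R.from_euler('x',sg4*q[3])*R.from_euler('y',-q[4])*R.from_euler('x',s6*q[5])*R.from_euler('x',c,degrees=True)*R.from_euler('y',90,degrees=True)
      print(sg4,c,s6,np.degrees((M.inv()*Rt).magnitude()).round(2)) if (M.inv()*Rt).magnitude()<.3 else None
rows(np.array([.46,.06,.36]),tool(12),8,-1)
E
```

```text
-1 -90 1 13.66
-1 -90 -1 0.0
tot 0.035 target [0.46 0.06 0.36]
-1,0.001,0.001,0.004,0.1,2.8,0.1,-1,0,0.001,0.004,0.1,2.8,0.1,-1,0,0.001,0.004,0.1,2.8,0.1,-1,-0,0.001,0.004,0.1,2.8,0.1,-1,-0,0.001,0.004,0.1,2.8,0.1,-1,-0,0.001,0.004,0.1,2.8,0.1,-1,-0.001,0.001,0.004,0.1,2.8,0.1,-1,-0.001,0.001,0.004,0.1,2.8,0.1
```

Request:
play_rows(
  rows=[-1,0.001,0.001,0.004,0.1,2.8,0.1,-1,0,0.001,0.004,0.1,2.8,0.1,-1,0,0.001,0.004,0.1,2.8,0.1,-1,0,0.001,0.004,0.1,2.8,0.1,-1,0,0.001,0.004,0.1,2.8,0.1,-1,0,0.001,0.004,0.1,2.8,0.1,-1,-0.001,0.001,0.004,0.1,2.8,0.1,-1,-0.001,0.001,0.004,0.1,2.8,0.1],
)

```text
clock: 2.95
eef_pos: [0.4564, 0.0547, 0.3601]
ee_rot: [-3.141, 0.201, 3.033]
force: [0.6, -0.1, 0.5]
finger_gap: -0.004
grasp_force: 0.0
```

```bash
cat > kin.py <<'E'
import json,numpy as np
from scipy.optimize import least_squares
from scipy.spatial.transform import Rotation as R
E_=R.from_euler
def fk(q,P):
    a,h,L2,L3,e,d=P
    A=E_('z',q[0]);b=A*E_('y',q[1]-q[2]);c=b*E_('x',-q[3])*E_('y',-q[4])
    p=A.apply([a+L2*np.sin(q[1]),0,h+L2*np.cos(q[1])])+b.apply([L3,0,e])+c.apply([d,0,0])
    return p,c*E_('x',-q[5]-np.pi/2)*E_('y',np.pi/2)
def fit():
    D=json.load(open("kin.json"));x0=np.array([.0,.3,.4,.4,.0,.1])
    s=least_squares(lambda P:np.r_[np.concatenate([fk(q,P)[0]-p for q,p,_ in D]),(P-x0)*1e-5],x0);return s.x,s.cost
LO=np.array([-3.07,-1.43,-1.02,-3.03,-3.05,-3.03]);HI=np.array([3.07,2.12,1.25,1.67,0,3.03])
def ik(p,Rt,P,q0=(0.1,.2,-.3,0,-.6,-1.6)):
    def r(q):
        pp,RR=fk(q,P);return np.r_[(pp-p)*10,(RR.inv()*Rt).as_rotvec()*2]
    s=least_squares(r,q0,bounds=(LO,HI));return s.x,np.abs(r(s.x)).max()
E
python3 - <<'E'
from plan import *; from kin import *
s,p,Rt=state();print(p,s["joints"].round(3),np.degrees(np.arctan2(*Rt.as_matrix()[[0,2],2]*[1,-1])))
D=json.load(open("kin.json"));D.append([s["joints"].tolist(),p.tolist(),s["ee_rot"].tolist()]);json.dump(D,open("kin.json","w"))
P,c=fit();print(P.round(4),c)
for x,z,y,ti in [(-.16,.114,.028,40),(-.15,.114,.028,30),(-.15,.114,.028,15),(-.11,.114,.028,30),(-.11,.114,.028,40),(-.07,.114,.028,40),(-.07,.114,.028,35),(-.12,.055,.028,40),(-.07,.055,.028,40)]:
    q,e=ik(*tip([x,y,z],ti),P);print(x,z,ti,q.round(2),round(e,4))
E
```

```text
[0.45635869 0.0546833  0.36008952] [ 0.606 -0.032 -0.661  0.185 -0.798 -2.404] 11.459548392942194
[-0.0041  0.9562  0.5894  0.5611 -0.2326  0.6898] 0.027286156448837983
-0.16 0.114 40 [ 0.44  0.37 -0.76  0.99 -0.19 -3.03] 0.6632
-0.15 0.114 30 [ 0.44  0.36 -0.73  0.97 -0.23 -3.03] 0.2656
-0.15 0.114 15 [ 0.29  0.3  -0.55  0.21 -0.49 -2.14] 0.0
-0.11 0.114 30 [ 0.4   0.39 -0.69  1.01 -0.22 -3.03] 0.2258
-0.11 0.114 40 [ 0.17  0.42 -0.74  0.66 -0.   -2.47] 0.6078
-0.07 0.114 40 [ 0.15  0.45 -0.69  0.59 -0.   -2.38] 0.568
-0.07 0.114 35 [ 0.35  0.43 -0.66  1.06 -0.19 -3.03] 0.3791
-0.12 0.055 40 [ 0.17  0.57 -0.66  0.58 -0.   -2.4 ] 0.7407
-0.07 0.055 40 [ 0.15  0.6  -0.6   0.35 -0.   -2.14] 0.6817
```

```bash
sed -i 's/a,h,L2,L3,e,d=P/a,h,L2,L3,e,d,b_=P/; s/\[a+L2\*np.sin(q\[1\]),0,/[a+L2*np.sin(q[1]),b_,/; s/\.0,\.1\])/.0,.1,-.19])/' kin.py
cat > try.py <<'E'
from plan import *; from kin import *
P,c=fit();print(P.round(4),c)
for x,z,y,ti in [(-.15,.114,.028,40),(-.15,.114,.028,30),(-.15,.114,.028,15),(-.11,.114,.028,30),(-.11,.114,.028,40),(-.07,.114,.028,40),(-.07,.114,.028,35),(-.12,.055,.028,40),(-.07,.055,.028,40)]:
    p,Rt=tip([x,y,z],ti)
    best=min((ik(p,Rt,P,q0) for q0 in[(.5,.2,-.5,.2,-.6,-2),(.5,.2,-.5,.9,-.6,-2.5),(.5,.2,-.5,-.9,-.6,-1)]),key=lambda t:t[1])
    print(x,z,ti,best[0].round(2),round(best[1],4))
E
python3 try.py
```

```text
[ 0.3238 -0.2409  0.6175  0.0436  0.1538  0.0803 -0.1802] 0.0029450823299030883
-0.15 0.114 40 [ 0.62 -0.09 -1.02  0.87 -0.4  -3.03] 1.2026
-0.15 0.114 30 [ 0.59 -0.04 -1.02  0.8  -0.38 -2.98] 0.9363
-0.15 0.114 15 [ 0.51  0.04 -1.02  0.36 -0.36 -2.52] 0.5577
-0.11 0.114 30 [ 0.53  0.03 -1.02  0.89 -0.31 -3.03] 0.8289
-0.11 0.114 40 [ 0.56 -0.02 -1.02  0.92 -0.33 -3.03] 1.1042
-0.07 0.114 40 [ 0.5   0.05 -1.02  0.96 -0.26 -3.03] 0.978
-0.07 0.114 35 [ 0.49  0.07 -1.02  0.95 -0.26 -3.03] 0.833
-0.12 0.055 40 [ 0.56  0.   -1.02  0.89 -0.34 -3.03] 1.6612
-0.07 0.055 40 [ 0.49  0.1  -1.02  0.95 -0.25 -3.03] 1.4688
```

```bash
python3 - <<'E'
from plan import *
for a in[(-.165,.028,.114,20)]:
    p,Rt=tip(a[:3],a[3]);rows(p,Rt,6,-1)
E
```

```text
tot 0.104 target [0.501 0.09  0.273]
-1,-0.004,0.007,0.016,-0,-1.4,-0,-1,-0.003,0.007,0.016,-0,-1.4,-0,-1,-0.003,0.007,0.016,-0,-1.4,-0,-1,-0.003,0.007,0.016,-0,-1.4,-0,-1,-0.002,0.007,0.016,-0,-1.4,-0,-1,-0.002,0.007,0.016,-0,-1.4,-0
```

Request:
play_rows(
  rows=[-1,-0.004,0.007,0.016,0,-1.4,0,-1,-0.003,0.007,0.016,0,-1.4,0,-1,-0.003,0.007,0.016,0,-1.4,0],
)

```text
clock: 3.25
eef_pos: [0.4794, 0.0734, 0.3152]
ee_rot: [-3.141, 0.278, 3.033]
force: [-0.3, -0.6, 0.2]
finger_gap: 0.0
grasp_force: 0.0
```

```bash
cat > rec.py <<'E'
from plan import *; import json
s,p,Rt=state();D=json.load(open("kin.json"));D.append([s["joints"].tolist(),p.tolist(),s["ee_rot"].tolist()]);json.dump(D,open("kin.json","w"));print(s["joints"].round(3))
E
python3 rec.py
```

```text
[ 0.616  0.045 -0.767  0.341 -0.576 -2.566]
```

Request:
play_rows(
  rows=[-1,-0.003,0.007,0.016,0,-1.4,0,-1,-0.002,0.007,0.016,0,-1.4,0,-1,-0.002,0.007,0.016,0,-1.4,0],
)

```text
clock: 3.55
eef_pos: [0.5024, 0.0926, 0.2713]
ee_rot: [-3.141, 0.35, 3.034]
force: [2.1, -0.9, 1.2]
finger_gap: -0.001
grasp_force: 0.0
```

```bash
python3 rec.py; sed -i 's/,b_=P/,b_,wy,wz,ez=P/; s/\[d,0,0\]/[d,wy,wz]/; s/b.apply(\[L3,0,e\])/b.apply([L3,ez,e])/; s/-\.19\])/-.19,0,0,0])/' kin.py; python3 try.py; python3 - <<'E'
from kin import *
D=json.load(open("kin.json"));P,_=fit()
for q,p,e in D:
    a,M=fk(q,P);print((a-p).round(4),np.degrees((M.inv()*R.from_euler('xyz',e)).magnitude()).round(2))
E
```

```text
[ 0.556  0.13  -0.911  0.72  -0.327 -2.898]
[-1.000e-04  1.989e-01  6.017e-01  4.636e-01  0.000e+00  2.001e-01
 -9.420e-02 -1.918e-01  0.000e+00  9.420e-02] 8.070890668653383e-10
-0.15 0.114 40 [-0.18  0.13 -0.76 -2.75 -0.04  1.24] 0.0768
-0.15 0.114 30 [ 0.48  0.11 -0.99  0.94 -0.23 -3.03] 0.2892
-0.15 0.114 15 [ 0.57  0.18 -0.7   0.34 -0.5  -2.53] 0.0
-0.11 0.114 30 [ 0.42  0.16 -0.94  1.   -0.21 -3.03] 0.2612
-0.11 0.114 40 [-0.19  0.18 -0.71 -2.81 -0.04  1.3 ] 0.0812
-0.07 0.114 40 [-0.19  0.23 -0.66 -2.88 -0.04  1.37] 0.0864
-0.07 0.114 35 [ 0.37  0.21 -0.9   1.05 -0.18 -3.03] 0.4183
-0.12 0.055 40 [-0.09  0.28 -0.6  -2.36 -0.    0.78] 0.0142
-0.07 0.055 40 [-0.15  0.34 -0.57 -2.55 -0.05  1.01] 0.0
[-0. -0. -0.] 0.01
[ 0. -0.  0.] 0.0
[-0.  0.  0.] 0.0
[-0.  0.  0.] 0.0
[-0.  0. -0.] 0.0
```

The kinematic fit is now exact to under 0.1 mm. Next I'll search for feasible lean and yaw combinations, including turning the gripper by half a turn.

```bash
cat > srch.py <<'E'
from plan import *; from kin import *
P,_=fit()
def tip2(c,tilt,ex,flip):
    Rt=tool(tilt,ex); p=chest(c)+Rt.apply([.011,0,-.173])
    return p,Rt*R.from_euler('z',180*flip,degrees=True)
def sol(c,ti,ex,fl,seeds=None):
    p,Rt=tip2(c,ti,ex,fl);s6=-2.5+3.14*fl
    seeds=seeds or [(.5,.2,-.6,a,-.4,min(s6-a*.9+.3,3)) for a in(.0,.8,1.4,-.8,-1.6)]
    return min((ik(p,Rt,P,np.clip(q0,LO+.01,HI-.01)) for q0 in seeds),key=lambda t:t[1])
if __name__=="__main__":
  for fl in(0,1):
    for ti in(25,30,35,40):
      for ex in(-20,0,20):
        o=[]
        for c in [(-.145,.028,.114),(-.07,.028,.114),(-.105,.028,.055),(-.07,.028,.055)]:
            q,e=sol(c,ti,ex,fl);o.append(q.round(2).tolist() if e<.002 else None)
        if sum(x is not None for x in o)>2: print(fl,ti,ex,*o,sep="\n   ")
E
python3 srch.py
```

```text
1
   25
   -20
   [0.53, 0.17, -0.95, 1.1, -0.41, -0.43]
   [0.46, 0.27, -0.81, 1.03, -0.4, -0.29]
   None
   [0.27, 0.34, -0.9, 1.6, -0.28, -0.7]
```

```bash
cat > s2.py <<'E'
from srch import *
import itertools
rng=np.random.default_rng(0)
S=[]
for a in np.arange(-3,1.7,.5):
  for b in(-2,0,2): S.append((.2,.2,-.6,a,-.4,b))
def feas(c,ti,ex,fl):
    p,Rt=tip2(c,ti,ex,fl);out=[]
    for q0 in S:
        q,e=ik(p,Rt,P,np.clip(q0,LO+.01,HI-.01))
        if e<.002 and not any(np.abs(q-o).max()<.05 for o in out) and (np.minimum(q-LO,HI-q)[[2,3,4,5]]>.05).all(): out.append(q)
    return out
cs=[(-.07,.114),(-.07,.055),(-.145,.114)]
for y,fl,ti,ex in itertools.product((.028,-.03),(0,1),(32,40,47),(-25,0,25)):
    r=[]
    for x,z in cs:
        f_=feas((x,y,z),ti,ex,fl); r.append([q.round(2).tolist() for q in f_])
        if not f_: break
    if len(r)==3: print(y,fl,ti,ex,*r,sep="\n   ",flush=True)
E
sed -i 's/bounds=(LO,HI))/bounds=(LO,HI),max_nfev=40)/' kin.py
export OMP_NUM_THREADS=1; time timeout 560 python3 s2.py
```

```text
0.028
   0
   47
   0
   [[-0.21, 0.25, -0.73, -2.81, -0.24, 1.32]]
   [[-0.23, 0.4, -0.84, -2.94, -0.49, 1.48]]
   [[-0.24, 0.16, -0.88, -2.8, -0.3, 1.34]]
0.028
   0
   47
   25
   [[0.2, 0.23, -0.47, -1.03, -0.11, -0.45]]
   [[-0.04, 0.35, -0.43, -1.56, -0.27, 0.25]]
   [[0.22, 0.13, -0.59, -1.13, -0.09, -0.37]]
0.028
   1
   47
   0
   [[-0.21, 0.25, -0.73, -2.81, -0.24, -1.82]]
   [[-0.23, 0.4, -0.84, -2.94, -0.49, -1.66]]
   [[-0.24, 0.16, -0.88, -2.8, -0.3, -1.8]]
0.028
   1
   47
   25
   [[0.2, 0.23, -0.47, -1.03, -0.11, 2.69]]
   [[-0.04, 0.35, -0.43, -1.56, -0.27, -2.9]]
   [[0.22, 0.13, -0.59, -1.13, -0.09, 2.77]]
-0.03
   0
   32
   25
   [[0.31, 0.22, -0.64, -0.07, -0.15, -1.48]]
   [[0.3, 0.33, -0.62, -0.25, -0.07, -1.29]]
   []
-0.03
   0
   40
   25
   [[0.24, 0.22, -0.56, -0.52, -0.11, -0.99]]
   [[0.12, 0.32, -0.46, -0.93, -0.17, -0.48]]
   []
-0.03
   0
   47
   25
   [[0.01, 0.23, -0.44, -1.14, -0.26, -0.21]]
   [[-0.15, 0.35, -0.43, -1.49, -0.35, 0.26]]
   [[-0.02, 0.13, -0.56, -1.24, -0.27, -0.1]]
-0.03
   1
   32
   25
   [[0.31, 0.22, -0.64, -0.07, -0.15, 1.66]]
   [[0.3, 0.33, -0.62, -0.25, -0.07, 1.85]]
   []
-0.03
   1
   40
   25
   [[0.24, 0.22, -0.56, -0.52, -0.11, 2.16]]
   [[0.12, 0.32, -0.46, -0.93, -0.17, 2.66]]
   []
-0.03
   1
   47
   25
   [[0.01, 0.23, -0.44, -1.14, -0.26, 2.93]]
   [[-0.15, 0.35, -0.43, -1.49, -0.35, -2.88]]
   []
real	0m14.891s
user	0m14.853s
sys	0m0.024s
```

```bash
cat > path.py <<'E'
from s2 import *
def jrows(qs,g,start=None):
    s,p,Rc=state(); p=p.copy(); out=[]
    for q in qs:
        pt,Rt=fk(q,P); sh=np.round(Rc.inv().apply(pt-p),3); rv=np.round((Rc.inv()*Rt).as_rotvec(degrees=True),1)
        out.append([g,*sh,*rv]); p=p+Rc.apply(sh); Rc=Rc*R.from_rotvec(rv,degrees=True)
    print("max mm,deg",max(np.linalg.norm(r[1:4]) for r in out),max(np.linalg.norm(r[4:]) for r in out))
    for i in range(0,len(out),20): print(",".join(f"{v:g}" for r in out[i:i+20] for v in r))
def info(q):
    p,Rt=fk(q,P); tp=p+Rt.apply([0,0,.173]); a=R.from_euler('z',q[0])
    w=p-Rt.apply([0,0,.2]); return np.r_[p,tp,w].round(3)
E
sed -i 's/^cs=/if __name__!="__main__": cs=[]\ncs=/; s/^for y,fl/for y,fl/' s2.py
python3 - <<'E'
import re
t=open('s2.py').read()
i=t.index('if __name__!=');t=t[:i]+'if __name__=="__main__":\n'+''.join('  '+l+'\n' for l in t[i:].split('\n')[1:])
open('s2.py','w').write(t)
E
python3 - <<'E'
from path import *
q0=state()[0]["joints"]
st=feas((-.175,-.03,.114),47,25,0);print([x.round(2) for x in st])
for ex in(25,32):
  for ti in(47,50):
    print(ex,ti,[feas((x,-.03,z),ti,ex,0) [0:1] for x,z in((-.175,.11),(-.07,.11),(-.07,.05))])
qB=st[0];qM=(q0+qB)/2;qM[1]-=.3
qs=[q0+(qM-q0)*t for t in np.linspace(0,1,15)[1:]]+[qM+(qB-qM)*t for t in np.linspace(0,1,15)[1:]]
for q in qs[::2]: print(q.round(2),info(q))
E
```

```text
[array([-0.02,  0.09, -0.61, -1.26, -0.27, -0.07])]
25 47 [[array([-0.04248643,  0.09751367, -0.6094762 , -1.29255451, -0.28166097,
       -0.02743457])], [array([-0.0030644 ,  0.23731429, -0.43672215, -1.17029339, -0.26392032,
       -0.18044136])], [array([-0.16627934,  0.36168439, -0.43431794, -1.51944051, -0.35729029,
        0.30019574])]]
25 50 [[array([-0.19960423,  0.12247018, -0.62121628, -1.50407462, -0.39947024,
        0.28870611])], [array([-0.12100198,  0.25186274, -0.4359373 , -1.39559875, -0.34714361,
        0.11689122])], [array([-0.26800449,  0.38801839, -0.46551981, -1.69523214, -0.45077997,
        0.55207774])]]
32 47 [[array([-0.12844447,  0.12722896, -0.57555303, -1.26813947, -0.43489158,
        0.09043609])], [array([-0.08329125,  0.2614122 , -0.39686201, -1.17789714, -0.41702597,
       -0.03983394])], [array([-0.18617661,  0.38099359, -0.40106588, -1.4109124 , -0.45825204,
        0.2919076 ])]]
32 50 [[array([-0.2393826 ,  0.15251764, -0.58640088, -1.41220358, -0.51864753,
        0.30832261])], [array([-0.16790727,  0.27738128, -0.40190403, -1.33140889, 
[... 855 characters left out ...]
0.34 -0.3  -1.39] [ 0.408 -0.064  0.334  0.513 -0.02   0.203  0.287 -0.114  0.484]
[ 0.21 -0.13 -0.73 -0.48 -0.29 -1.18] [ 0.405 -0.062  0.311  0.51  -0.017  0.182  0.284 -0.115  0.461]
[ 0.16 -0.09 -0.71 -0.62 -0.29 -0.98] [ 0.403 -0.058  0.29   0.51  -0.011  0.162  0.281 -0.111  0.439]
[ 0.12 -0.05 -0.69 -0.77 -0.28 -0.78] [ 0.404 -0.051  0.272  0.512 -0.004  0.145  0.279 -0.105  0.418]
[ 0.08 -0.01 -0.66 -0.91 -0.28 -0.58] [ 0.406 -0.042  0.255  0.517  0.005  0.131  0.278 -0.096  0.399]
[ 0.04  0.03 -0.64 -1.05 -0.28 -0.38] [ 0.412 -0.032  0.241  0.526  0.013  0.119  0.28  -0.085  0.382]
[-0.    0.07 -0.62 -1.19 -0.27 -0.18] [ 0.421 -0.022  0.229  0.539  0.021  0.11   0.285 -0.072  0.367]
```

```bash
python3 - <<'E'
from path import *
q0=state()[0]["joints"]
qB=feas((-.175,-.045,.110),47,32,0)[0];qM=(q0+qB)/2;qM[1]-=.3
for x,z in((-.07,.11),(-.06,.11),(-.15,.05),(-.06,.05)):print(feas((x,-.045,z),47,32,0))
qs=[q0+(qM-q0)*t for t in np.linspace(0,1,16)[1:]]+[qM+(qB-qM)*t for t in np.linspace(0,1,16)[1:]]
print(qB,info(qB));jrows(qs,-1)
E
```

```text
[array([-0.11883022,  0.26455375, -0.39213596, -1.17649427, -0.44361391,
       -0.01748064])]
[array([-0.11426917,  0.27665959, -0.37487415, -1.16628904, -0.44228416,
       -0.03184757])]
[array([-0.2910042 ,  0.31135058, -0.54380991, -1.48695912, -0.5206815 ,
        0.46471546])]
[array([-0.20625547,  0.39291365, -0.37897061, -1.38185681, -0.47411794,
        0.27514162])]
[-0.17179916  0.13199389 -0.5706503  -1.26047506 -0.46647587  0.11304918] [ 0.432 -0.047  0.22   0.546  0.008  0.102  0.3   -0.112  0.356]
max mm,deg 0.0214009345590327 2.471841418861655
-1,-0.003,-0.02,-0.007,-0.6,-0.2,-0.5,-1,-0.002,-0.02,-0.006,-0.7,-0.2,-0.5,-1,-0,-0.019,-0.007,-0.8,-0.3,-0.6,-1,0.001,-0.018,-0.007,-0.9,-0.4,-0.6,-1,0.003,-0.016,-0.007,-0.9,-0.5,-0.7,-1,0.004,-0.015,-0.007,-1,-0.6,-0.7,-1,0.005,-0.014,-0.008,-1,-0.7,-0.7,-1,0.006,-0.012,-0.007,-1.1,-0.8,-0.8,-1,0.006,-0.011,-0.007,-1.1,-1,-0.9,-1,0.007,-0.009,-0.008,-1,-1.1,-0.9,-1,0.007,-0.007,-0.007,-1.1,-1.2,-1,-1,0.006,-0.006,-0.008,-1.1,-1.4,-1,-1,0.007,-0.004,-0.007,-1,-1.6,-1.1,-1,0.006,-0.002,-0.008,-0.9,-1.7,-1.2,-1,0.005,-0.001,-0.007,-0.9,-1.9,-1.3,-1,0.009,-0.002,0.008,-0.7,0.3,-1.1,-1,0.008,-0.001,0.008,-0.7,0.1,-1.1,-1,0.007,0.001,0.008,-0.7,-0.1,-1,-1,0.006,0,0.008,-0.6,-0.2,-1.1,-1,0.006,0.002,0.008,-0.7,-0.4,-1.1
-1,0.005,0.001,0.008,-0.6,-0.5,-1,-1,0.004,0.002,0.008,-0.5,-0.7,-1.1,-1,0.002,0.003,0.008,-0.4,-0.8,-1.1,-1,0.002,0.002,0.008,-0.3,-0.9,-1.1,-1,0.001,0.002,0.008,-0.1,-1,-1.1,-1,-0,0.001,0.008,-0.1,-1.1,-1.1,-1,-0.002,0.002,0.009,0.2,-1.2,-1.1,-1,-0.002,0,0.008,0.3,-1.3,-1.2,-1,-0.003,0,0.009,0.4,-1.3,-1.2,-1,-0.003,-0.001,0.009,0.7,-1.3,-1.2
```

Request:
play_rows(
  rows=[-1,-0.003,-0.02,-0.007,-0.6,-0.2,-0.5,-1,-0.002,-0.02,-0.006,-0.7,-0.2,-0.5,-1,0,-0.019,-0.007,-0.8,-0.3,-0.6,-1,0.001,-0.018,-0.007,-0.9,-0.4,-0.6,-1,0.003,-0.016,-0.007,-0.9,-0.5,-0.7,-1,0.004,-0.015,-0.007,-1,-0.6,-0.7,-1,0.005,-0.014,-0.008,-1,-0.7,-0.7,-1,0.006,-0.012,-0.007,-1.1,-0.8,-0.8,-1,0.006,-0.011,-0.007,-1.1,-1,-0.9,-1,0.007,-0.009,-0.008,-1,-1.1,-0.9,-1,0.007,-0.007,-0.007,-1.1,-1.2,-1,-1,0.006,-0.006,-0.008,-1.1,-1.4,-1,-1,0.007,-0.004,-0.007,-1,-1.6,-1.1,-1,0.006,-0.002,-0.008,-0.9,-1.7,-1.2,-1,0.005,-0.001,-0.007,-0.9,-1.9,-1.3,-1,0.009,-0.002,0.008,-0.7,0.3,-1.1,-1,0.008,-0.001,0.008,-0.7,0.1,-1.1,-1,0.007,0.001,0.008,-0.7,-0.1,-1,-1,0.006,0,0.008,-0.6,-0.2,-1.1,-1,0.006,0.002,0.008,-0.7,-0.4,-1.1],
)

```text
clock: 5.55
eef_pos: [0.3919, -0.0849, 0.2828]
ee_rot: [2.995, 0.626, -2.923]
force: [-0.1, -0.1, 0.2]
finger_gap: -0.004
grasp_force: 0.0
```

Request:
play_rows(
  rows=[-1,0.005,0.001,0.008,-0.6,-0.5,-1,-1,0.004,0.002,0.008,-0.5,-0.7,-1.1,-1,0.002,0.003,0.008,-0.4,-0.8,-1.1,-1,0.002,0.002,0.008,-0.3,-0.9,-1.1,-1,0.001,0.002,0.008,-0.1,-1,-1.1,-1,0,0.001,0.008,-0.1,-1.1,-1.1,-1,-0.002,0.002,0.009,0.2,-1.2,-1.1,-1,-0.002,0,0.008,0.3,-1.3,-1.2,-1,-0.003,0,0.009,0.4,-1.3,-1.2,-1,-0.003,-0.001,0.009,0.7,-1.3,-1.2],
)

```text
clock: 6.55
eef_pos: [0.4318, -0.0482, 0.2202]
ee_rot: [-3.138, 0.821, -2.685]
force: [-0.4, -0.5, -0.2]
finger_gap: 0.002
grasp_force: 0.0
```

```bash
cat >> path.py <<'E'
def status():
    s,p,Rt=state();tp=p+Rt.apply([-.011,0,.173]);cor=tp+Rt.apply([0,-.015,0])
    print("q",s["joints"].round(2),"lead edge chest",unchest(tp).round(4),"corner",unchest(cor).round(4),"F chest",(B.T@s["force"]).round(1))
    print("chest x per mm in tool:",(Rt.inv().apply(f)).round(3),"up",Rt.inv().apply(k).round(3),"left",Rt.inv().apply(l).round(3))
E
python3 -c "from path import *; status()"
```

```text
q [-0.17  0.13 -0.57 -1.26 -0.47  0.12] lead edge chest [-0.1747 -0.046   0.1104] corner [-0.1667 -0.0587  0.1104] F chest [-0.4 -0.6 -0.2]
chest x per mm in tool: [-0.577 -0.53   0.622] up [-0.732 -0.002 -0.681] left [-0.362  0.848  0.386]
```

Request:
play_rows(
  rows=[-1,-0.003,-0.003,0.003,0,0,0,-1,-0.003,-0.002,0.003,0,0,0,-1,-0.003,-0.003,0.003,0,0,0,-1,-0.003,-0.003,0.003,0,0,0,-1,-0.003,-0.002,0.003,0,0,0,-1,-0.002,-0.003,0.003,0,0,0,-1,-0.003,-0.003,0.004,0,0,0,-1,-0.003,-0.002,0.003,0,0,0],
)

```text
clock: 7.35
eef_pos: [0.4718, -0.0525, 0.2201]
ee_rot: [-3.14, 0.82, -2.687]
force: [-0.5, -2.0, -0.2]
finger_gap: -0.004
grasp_force: 0.3
```

Request:
play_rows(
  rows=[-1,-0.003,-0.003,0.003,0,0,0,-1,-0.003,-0.002,0.003,0,0,0,-1,-0.003,-0.003,0.003,0,0,0,-1,-0.003,-0.003,0.003,0,0,0,-1,-0.003,-0.002,0.003,0,0,0,-1,-0.002,-0.003,0.003,0,0,0,-1,0,0,0,0,0,0],
)

```text
clock: 8.05
eef_pos: [0.5013, -0.056, 0.2205]
ee_rot: [-3.139, 0.821, -2.686]
force: [-0.2, 0.4, 0.1]
finger_gap: -0.002
grasp_force: 0.0
```

```bash
python3 -c "from path import *; status()"
```

```text
q [-0.14  0.22 -0.45 -1.21 -0.45  0.03] lead edge chest [-0.1048 -0.0465  0.1106] corner [-0.0968 -0.0592  0.1106] F chest [-0.3  0.4  0.1]
chest x per mm in tool: [-0.578 -0.53   0.621] up [-0.732 -0.002 -0.682] left [-0.362  0.848  0.386]
```

Request:
play_rows(
  rows=[-1,-0.002,-0.002,0.002,0,0,0,-1,-0.002,-0.002,0.002,0,0,0,-1,-0.002,-0.001,0.002,0,0,0,-1,-0.001,-0.001,0.002,0,0,0],
)

```text
clock: 8.45
eef_pos: [0.5132, -0.0568, 0.2203]
ee_rot: [-3.139, 0.821, -2.686]
force: [-0.4, -0.7, 0.6]
finger_gap: 0.001
grasp_force: 0.3
```

Request:
play_rows(
  rows=[-1,-0.001,-0.001,0.001,0,0,0,-1,-0.001,-0.001,0.001,0,0,0,-1,-0.001,-0.001,0.001,0,0,0],
)

```text
clock: 8.75
eef_pos: [0.518, -0.0575, 0.2203]
ee_rot: [-3.14, 0.82, -2.687]
force: [-1.0, 0.4, -0.2]
finger_gap: 0.0
grasp_force: 0.3
```

Request:
play_rows(
  rows=[-1,-0.001,-0.001,0.001,0,0,0,-1,-0.001,-0.001,0.001,0,0,0],
)

```text
clock: 8.95
eef_pos: [0.5214, -0.0581, 0.2203]
ee_rot: [-3.14, 0.82, -2.687]
force: [-1.0, 0.6, -1.0]
finger_gap: 0.0
grasp_force: 0.3
```

```bash
python3 -c "from path import *; status()"
```

```text
q [-0.13  0.25 -0.42 -1.19 -0.45  0.  ] lead edge chest [-0.0846 -0.0464  0.1104] corner [-0.0767 -0.0591  0.1104] F chest [-1.1  0.5 -1. ]
chest x per mm in tool: [-0.578 -0.53   0.621] up [-0.731 -0.001 -0.682] left [-0.362  0.848  0.387]
```

Request:
play_rows(
  rows=[-1,-0.001,-0.001,0.001,0,0,0,-1,-0.001,-0.001,0.001,0,0,0],
)

```text
clock: 9.15
eef_pos: [0.5241, -0.0584, 0.2201]
ee_rot: [-3.141, 0.819, -2.687]
force: [-8.2, 1.4, 3.4]
finger_gap: -0.002
grasp_force: 3.9
```

Request:
play_rows(
  rows=[-1,-0.001,-0.001,0.001,0,0,0,-1,-0.001,-0.001,0.001,0,0,0],
)

```text
clock: 9.35
eef_pos: [0.5278, -0.059, 0.2204]
ee_rot: [-3.141, 0.82, -2.687]
force: [-1.5, 1.2, -1.2]
finger_gap: -0.002
grasp_force: 0.8
```

Request:
play_rows(
  rows=[-1,-0.001,-0.001,0.001,0,0,0],
)

```text
clock: 9.45
eef_pos: [0.5302, -0.0596, 0.2208]
ee_rot: [-3.139, 0.821, -2.687]
force: [1.0, 0.0, 0.2]
finger_gap: -0.001
grasp_force: 0.0
```

Request:
play_rows(
  rows=[-1,0.003,0.003,-0.003,0,0,0,-1,0.005,0.005,-0.006,0,0,0,-1,0.005,0.005,-0.006,0,0,0,-1,0.006,0.005,-0.006,0,0,0,-1,0.006,0.005,-0.006,0,0,0,-1,0.006,0.005,-0.006,0,0,0,-1,0.005,0.005,-0.006,0,0,0,-1,0.007,0,0.007,0,0,0,-1,0.008,0,0.007,0,0,0,-1,0.007,0,0.007,0,0,0,-1,0.007,0,0.007,0,0,0,-1,0.008,0,0.007,0,0,0,-1,0.007,0,0.006,0,0,0],
)

```text
clock: 10.75
eef_pos: [0.4674, -0.0532, 0.1604]
ee_rot: [-3.139, 0.82, -2.687]
force: [-0.7, -0.3, -0.5]
finger_gap: 0.002
grasp_force: 0.0
```

```bash
python3 - <<'E'
from path import *; status()
from station import eyes; import cv2,json
for n in("top","scene"):
    f_=eyes.grab_frame(n)["image"];cv2.imwrite(f"pics/{n}1.png",f_)
b=cv2.imread("pics/scene1.png")[120:270,170:370]
cv2.imwrite("pics/s1.png",cv2.convertScaleAbs(cv2.resize(b,None,fx=4,fy=4,interpolation=3),alpha=1.7))
E
```

```text
q [-0.28  0.32 -0.52 -1.47 -0.51  0.44] lead edge chest [-0.1388 -0.0472  0.0505] corner [-0.1309 -0.0599  0.0505] F chest [-0.6 -0.4 -0.5]
chest x per mm in tool: [-0.578 -0.529  0.621] up [-0.731 -0.002 -0.682] left [-0.362  0.848  0.386]
```

View pics/s1.png

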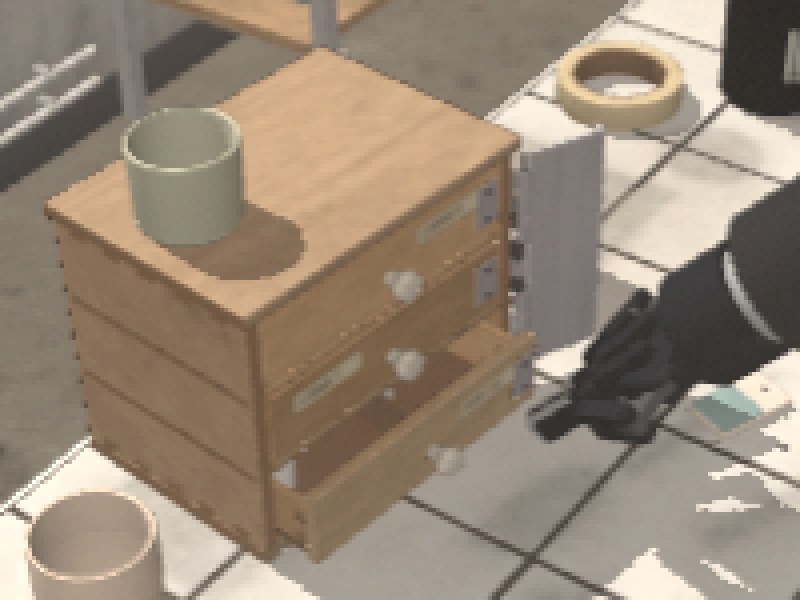

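The middle drawer is flush and the chest outline hasn't moved; corners (47,208), (247,318) and (519,138) are as before. The bottom drawer is still out, with the fingers in front of it. Next I'll push it.

Request:
play_rows(
  rows=[-1,-0.003,-0.003,0.003,0,0,0,-1,-0.003,-0.002,0.003,0,0,0,-1,-0.003,-0.003,0.003,0,0,0,-1,-0.003,-0.003,0.003,0,0,0,-1,-0.003,-0.002,0.003,0,0,0,-1,-0.002,-0.003,0.003,0,0,0,-1,-0.003,-0.003,0.004,0,0,0,-1,-0.003,-0.002,0.003,0,0,0],
)

```text
clock: 11.65
eef_pos: [0.5079, -0.0573, 0.1603]
ee_rot: [-3.14, 0.82, -2.687]
force: [-0.9, -0.0, 0.8]
finger_gap: -0.001
grasp_force: 0.3
```

Request:
play_rows(
  rows=[-1,-0.001,-0.001,0.001,0,0,0,-1,-0.001,-0.001,0.001,0,0,0,-1,-0.001,-0.001,0.001,0,0,0,-1,-0.001,-0.001,0.001,0,0,0],
)

```text
clock: 12.05
eef_pos: [0.5143, -0.0583, 0.1607]
ee_rot: [-3.14, 0.82, -2.687]
force: [-0.8, 0.8, -0.1]
finger_gap: 0.002
grasp_force: 0.3
```

Request:
play_rows(
  rows=[-1,-0.001,-0.001,0.001,0,0,0,-1,-0.001,-0.001,0.001,0,0,0,-1,-0.001,-0.001,0.001,0,0,0],
)

```text
clock: 12.35
eef_pos: [0.5196, -0.0592, 0.1609]
ee_rot: [-3.14, 0.82, -2.687]
force: [-1.8, 1.4, -0.5]
finger_gap: -0.002
grasp_force: 0.3
```

```bash
python3 -c "from path import *; status()"
```

```text
q [-0.23  0.37 -0.43 -1.41 -0.49  0.33] lead edge chest [-0.0863 -0.0477  0.051 ] corner [-0.0784 -0.0604  0.051 ] F chest [-2.   1.2 -0.5]
chest x per mm in tool: [-0.578 -0.529  0.621] up [-0.731 -0.001 -0.682] left [-0.362  0.848  0.386]
```

Request:
play_rows(
  rows=[-1,-0.001,-0.001,0.001,0,0,0,-1,-0.001,-0.001,0.001,0,0,0],
)

```text
clock: 12.55
eef_pos: [0.5227, -0.0596, 0.1608]
ee_rot: [-3.14, 0.82, -2.687]
force: [-4.9, 1.5, 0.2]
finger_gap: -0.001
grasp_force: 2.2
```

Request:
play_rows(
  rows=[-1,-0.001,-0.001,0.001,0,0,0,-1,-0.001,-0.001,0.001,0,0,0],
)

```text
clock: 12.75
eef_pos: [0.5254, -0.06, 0.1608]
ee_rot: [-3.141, 0.819, -2.687]
force: [-5.3, 1.4, 1.5]
finger_gap: -0.001
grasp_force: 2.6
```

Request:
play_rows(
  rows=[-1,-0.001,-0.001,0.001,0,0,0],
)

```text
clock: 12.85
eef_pos: [0.5275, -0.0603, 0.1609]
ee_rot: [-3.141, 0.82, -2.687]
force: [-2.6, 1.5, -0.3]
finger_gap: -0.005
grasp_force: 0.9
```

Request:
play_rows(
  rows=[-1,-0.001,-0.001,0.001,0,0,0,-1,0,0,0,0,0,0],
)

```text
clock: 13.05
eef_pos: [0.5305, -0.061, 0.1615]
ee_rot: [-3.138, 0.821, -2.686]
force: [0.0, -1.1, -0.9]
finger_gap: -0.002
grasp_force: 0.0
```

Both catches have snapped: the force rose, then dropped to about 0. Next is the bar. The plan is to retreat, go upright, come down behind it with the tip at z 0.14 (above the pot), and sweep an arc.

```bash
cat > bar.py <<'E'
from path import *
H=np.array([-.0785,-.12])
def fing(phi,rho,c): return H+rho*np.array([-np.sin(phi),np.cos(phi)])+c*np.array([-np.cos(phi),-np.sin(phi)])
def upr(x,y,z,ti=0,ex=0): 
    Rt=tool(ti,ex);return chest([x,y,z])+Rt.apply([0,0,-.173]),Rt
E
python3 - <<'E'
from bar import *
status(); s,p,Rt=state();q0=s["joints"]
q1,e=ik(p-.06*f+.06*k,Rt,P,q0);print(q1.round(2),e)
qs=[q0,q1]
for (x,y,z,ti) in [(-.19,-.13,.26,10),(*fing(2.8,.036,.032),.215,0)]:
    best=[ik(*upr(x,y,z,ti,0),P,s0) for s0 in (qs[-1],(.1,.3,0,0,-1.2,-1.6))]
    print([(b[0].round(2),round(b[1],4)) for b in best]); qs.append(min(best,key=lambda b:b[1])[0])
full=[]
for a,b,n in zip(qs,qs[1:],(6,16,10)): full+=[a+(b-a)*t for t in np.linspace(0,1,n+1)[1:]]
for q in full[::2]:
    i=info(q);print(q.round(2),"tip chest",unchest(i[3:6]).round(3),"tcp",i[:3])
jrows(full,-1)
E
```

```text
q [-0.22  0.38 -0.41 -1.4  -0.48  0.31] lead edge chest [-0.0752 -0.0485  0.0516] corner [-0.0672 -0.0612  0.0517] F chest [ 0.1 -1.1 -0.9]
chest x per mm in tool: [-0.577 -0.529  0.622] up [-0.732 -0.002 -0.681] left [-0.362  0.849  0.386]
[-0.16  0.18 -0.5  -1.23 -0.46  0.07] 8.326672684688674e-16
[(array([ 0.28, -0.  , -0.42,  0.08, -1.  , -1.99]), np.float64(0.0)), (array([ 0.28, -0.  , -0.42,  0.08, -1.  , -1.99]), np.float64(0.0))]
[(array([ 0.11,  0.35, -0.04,  0.  , -1.18, -1.79]), np.float64(0.0)), (array([ 0.11,  0.35, -0.04, -0.  , -1.18, -1.79]), np.float64(0.0))]
[-0.21  0.34 -0.42 -1.37 -0.48  0.27] tip chest [-0.091 -0.052  0.054] tcp [ 0.521 -0.059  0.172]
[-0.19  0.28 -0.45 -1.31 -0.47  0.19] tip chest [-0.111 -0.051  0.075] tcp [ 0.501 -0.057  0.193]
[-0.17  0.21 -0.49 -1.26 -0.46  0.11] tip chest [-0.131 -0.052  0.094] tcp [ 0.481 -0.055  0.212]
[-0.13  0.17 -0.5  -1.15 -0.49 -0.06] tip chest [-0.15  -0.046  0.107] tcp [ 0.469 -0.053  0.228]
[-0.07  0.15 -0.49 -0.98 -0.56 -0.32] tip chest [-0.169 -0.039  0.116] tcp [ 0.466 -0.053  0.243]
[-0.02  0.12 -0.48 -0.82 -0
[... 1464 characters left out ...]
1.9,-1,-0.006,0.001,-0.009,-0.5,3,1.9,-1,-0.006,0.001,-0.009,0.1,2.9,2.1,-1,-0.007,0.001,-0.01,0.7,3,2.1,-1,-0.007,0,-0.012,1.2,2.8,2.3,-1,-0.007,0.002,-0.012,1.8,2.6,2.3,-1,-0.008,0.001,-0.014,2.2,2.2,2.4,-1,-0.008,0.001,-0.015,2.8,1.9,2.6,-1,-0.008,0.002,-0.016,3.1,1.3,2.8,-1,-0.008,0.002,-0.017,3.4,0.8,2.8
-1,-0.008,0.002,-0.019,3.6,0.2,3.1,-1,-0.008,0.002,-0.02,3.8,-0.4,3.3,-1,-0.016,-0.001,0.004,0.2,1,-0,-1,-0.016,-0.002,0.004,0.1,1,-0,-1,-0.016,-0.002,0.005,0.1,1,0,-1,-0.015,-0.002,0.005,0.1,1,0,-1,-0.016,-0.003,0.006,-0,1,0,-1,-0.015,-0.004,0.006,-0,1,0,-1,-0.016,-0.004,0.006,-0.1,1,-0,-1,-0.016,-0.005,0.007,-0.1,1,-0,-1,-0.015,-0.005,0.007,-0.1,1,-0.1,-1,-0.015,-0.006,0.008,-0.2,1,-0
```

Request:
play_rows(
  rows=[-1,-0.003,0.006,-0.013,-0.1,0,0,-1,-0.002,0.005,-0.013,0,0.1,0,-1,-0.001,0.006,-0.013,0,0,0,-1,-0.002,0.005,-0.013,0,0,0,-1,-0.001,0.005,-0.013,0,-0.1,0,-1,0,0.005,-0.013,0.1,0,0,-1,-0.004,0.002,-0.006,-2.7,1.4,1.7,-1,-0.005,0.002,-0.005,-2.4,1.8,1.8,-1,-0.004,0.001,-0.007,-2,2.2,1.8,-1,-0.005,0.001,-0.007,-1.5,2.6,1.9,-1,-0.005,0.001,-0.007,-1.1,2.7,1.9,-1,-0.006,0.001,-0.009,-0.5,3,1.9,-1,-0.006,0.001,-0.009,0.1,2.9,2.1,-1,-0.007,0.001,-0.01,0.7,3,2.1,-1,-0.007,0,-0.012,1.2,2.8,2.3,-1,-0.007,0.002,-0.012,1.8,2.6,2.3,-1,-0.008,0.001,-0.014,2.2,2.2,2.4,-1,-0.008,0.001,-0.015,2.8,1.9,2.6,-1,-0.008,0.002,-0.016,3.1,1.3,2.8,-1,-0.008,0.002,-0.017,3.4,0.8,2.8],
)

```text
clock: 15.05
eef_pos: [0.4889, -0.0688, 0.3896]
ee_rot: [3.033, 0.176, -3.136]
force: [-0.6, -0.2, -0.3]
finger_gap: 0.0
grasp_force: 0.0
```

Request:
play_rows(
  rows=[-1,-0.008,0.002,-0.019,3.6,0.2,3.1,-1,-0.008,0.002,-0.02,3.8,-0.4,3.3,-1,-0.016,-0.001,0.004,0.2,1,0,-1,-0.016,-0.002,0.004,0.1,1,0,-1,-0.016,-0.002,0.005,0.1,1,0,-1,-0.015,-0.002,0.005,0.1,1,0,-1,-0.016,-0.003,0.006,0,1,0,-1,-0.015,-0.004,0.006,0,1,0,-1,-0.016,-0.004,0.006,-0.1,1,0,-1,-0.016,-0.005,0.007,-0.1,1,0,-1,-0.015,-0.005,0.007,-0.1,1,-0.1,-1,-0.015,-0.006,0.008,-0.2,1,0],
)

```text
clock: 16.25
eef_pos: [0.654, -0.1194, 0.3872]
ee_rot: [3.141, -0.001, 3.037]
force: [1.4, -0.3, 0.6]
finger_gap: 0.003
grasp_force: 0.0
```

```bash
python3 - <<'E'
from bar import *; import cv2
from station import eyes
s,p,Rt=state();print(s["joints"].round(2),"tip",unchest(p+Rt.apply([0,0,.173])).round(4),"want",fing(2.8,.036,.032).round(4))
p1,R1=upr(*fing(2.8,.036,.032),.14);rows(p1,R1,5,-1)
a=eyes.grab_frame("wrist")["image"];b=eyes.grab_frame("top")["image"][90:300,170:400]
b=cv2.resize(b,(460,420),interpolation=3)
a=cv2.resize(a,(340,255));a=cv2.copyMakeBorder(a,0,165,0,0,0)
cv2.imwrite("pics/b1.png",cv2.convertScaleAbs(np.hstack([a,b]),alpha=1.6))
E
```

```text
[ 0.11  0.35 -0.04 -0.   -1.18 -1.79] tip [-0.0603 -0.1643  0.2142] want [-0.0604 -0.1646]
tot 0.074 target [ 0.654 -0.12   0.313]
-1,0,-0,0.015,0,-0,0,-1,0,-0,0.015,0,-0,0,-1,0,-0,0.015,0,-0,0,-1,0,-0,0.015,0,-0,0,-1,0,-0,0.015,0,-0,0
```

View pics/b1.png

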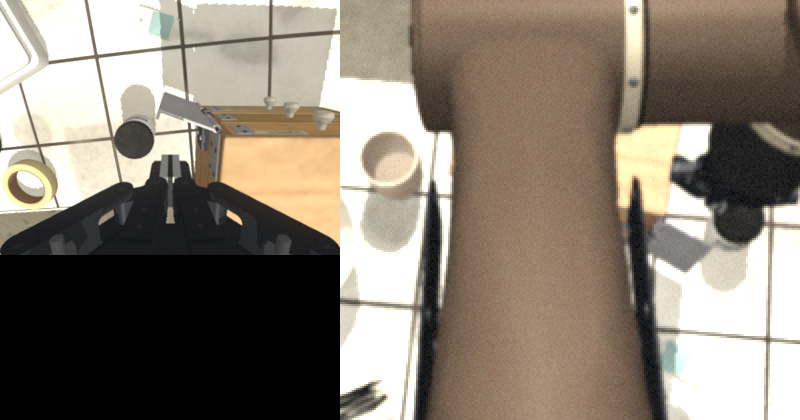

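The wrist view shows the tips at (170,165) in the small image, between the chest's side and the pot and behind the open bar (edge (160,95) to (212,130)). The drawer fronts are flush. I'll go down and sweep.

Request:
play_rows(
  rows=[-1,0,0,0.015,0,0,0,-1,0,0,0.015,0,0,0,-1,0,0,0.015,0,0,0,-1,0,0,0.015,0,0,0,-1,0,0,0.015,0,0,0,-1,0,0,0,0,0,0],
)

```text
clock: 16.95
eef_pos: [0.6522, -0.119, 0.3105]
ee_rot: [3.142, -0.004, 3.037]
force: [-0.0, -0.5, 0.5]
finger_gap: -0.002
grasp_force: 0.0
```

```bash
python3 - <<'E'
from bar import *
s,p,Rt=state();t=unchest(p+Rt.apply([0,0,.173]));print(s["force"],"tip",t.round(4))
c=np.r_[t[:2]]; out=[]
for i,ph in enumerate(np.linspace(2.8,.8,20)):
    d=fing(ph,.036,.016 if i>1 else .024)-c; r=np.round([-d[0],d[1]],3); c=c+[-r[0],r[1]]; out.append(r); 
    print(f"{ph:.2f}",r,c.round(3))
E
```

```text
[-0.01036357 -0.51785374  0.48620957] tip [-0.0627 -0.1641  0.1375]
2.80 [0.005 0.002] [-0.068 -0.162]
2.69 [ 0.005 -0.001] [-0.073 -0.163]
2.59 [0.011 0.004] [-0.084 -0.159]
2.48 [0.004 0.001] [-0.088 -0.158]
2.38 [0.004 0.001] [-0.092 -0.157]
2.27 [0.004 0.002] [-0.096 -0.155]
2.17 [0.004 0.002] [-0.1   -0.153]
2.06 [0.003 0.002] [-0.103 -0.151]
1.96 [0.003 0.003] [-0.106 -0.148]
1.85 [0.003 0.003] [-0.109 -0.145]
1.75 [0.002 0.003] [-0.111 -0.142]
1.64 [0.003 0.004] [-0.114 -0.138]
1.54 [0.001 0.003] [-0.115 -0.135]
1.43 [0.002 0.004] [-0.117 -0.131]
1.33 [0.001 0.004] [-0.118 -0.127]
1.22 [0.    0.004] [-0.118 -0.123]
1.12 [0.    0.005] [-0.118 -0.118]
1.01 [-0.     0.004] [-0.118 -0.114]
0.91 [-0.001  0.004] [-0.117 -0.11 ]
0.80 [-0.001  0.004] [-0.116 -0.106]
```

Request:
play_rows(
  rows=[-1,0.005,0.002,0,0,0,0,-1,0.005,-0.001,0,0,0,0,-1,0.006,0.002,0,0,0,0,-1,0.005,0.002,0,0,0,0,-1,0.004,0.001,0,0,0,0,-1,0.004,0.001,0,0,0,0,-1,0.004,0.002,0,0,0,0,-1,0.004,0.002,0,0,0,0],
)

```text
clock: 17.75
eef_pos: [0.6188, -0.1043, 0.3145]
ee_rot: [3.141, 0.005, 3.038]
force: [5.0, -0.8, 4.8]
finger_gap: -0.003
grasp_force: 3.2
```

Request:
play_rows(
  rows=[-1,0.003,0.002,0,0,0,0,-1,0.003,0.003,0,0,0,0,-1,0.003,0.003,0,0,0,0,-1,0.002,0.003,0,0,0,0,-1,0.003,0.004,0,0,0,0,-1,0.001,0.003,0,0,0,0],
)

```text
clock: 18.35
eef_pos: [0.6047, -0.0848, 0.314]
ee_rot: [-3.142, 0.002, 3.038]
force: [2.5, -1.6, 4.3]
finger_gap: 0.0
grasp_force: 2.4
```

Request:
play_rows(
  rows=[-1,0.002,0.004,0,0,0,0,-1,0.001,0.004,0,0,0,0,-1,0,0.004,0,0,0,0,-1,0,0.005,0,0,0,0,-1,0,0.004,0,0,0,0],
)

```text
clock: 18.85
eef_pos: [0.6032, -0.0632, 0.3116]
ee_rot: [-3.141, -0.003, 3.037]
force: [0.0, -0.8, -0.9]
finger_gap: 0.003
grasp_force: 0.0
```

```bash
python3 - <<'E'
from bar import *; import cv2
from station import eyes
s,p,Rt=state();print(s["force"],"tip",unchest(p+Rt.apply([0,0,.173])).round(4))
a=eyes.grab_frame("wrist")["image"];b=eyes.grab_frame("scene")["image"][120:270,170:370]
cv2.imwrite("pics/b2.png",cv2.convertScaleAbs(np.hstack([cv2.resize(a,(400,300)),cv2.resize(b,(400,300),interpolation=3)]),alpha=1.6))
E
```

```text
[ 0.03798789 -0.82759027 -0.8729258 ] tip [-0.117  -0.1138  0.1386]
```

View pics/b2.png

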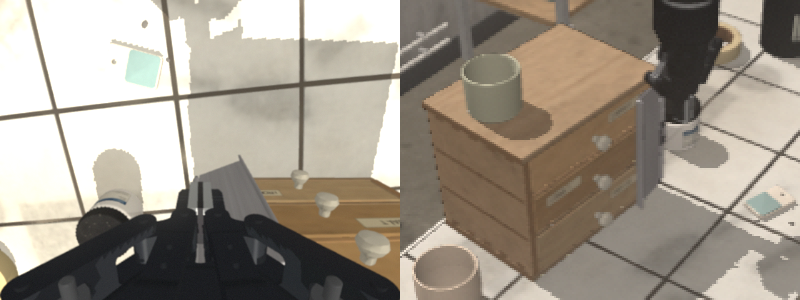

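The bar stands at roughly 1 rad in the scene crop (640–665, 90–205), ahead of the finger, with no force on the tool. I'll back the finger off a little and wait.

Request:
play_rows(
  rows=[-1,0.005,-0.005,0,0,0,0,-1,0.005,-0.005,0,0,0,0,-1,0.005,-0.01,0,0,0,0,-1,0.005,-0.01,0,0,0,0,-1,0.01,0,-0.02,0,0,0,-1,0.01,0,-0.02,0,0,0,-1,0.02,0,-0.03,0,0,0,-1,0.02,0,-0.03,0,0,0,-1,0.03,0,0,0,0,0,-1,0.03,0,0,0,0,0,-1,0.03,0,0,0,0,0,-1,0.03,0,0,0,0,0],
)

```text
clock: 20.15
eef_pos: [0.3999, -0.0736, 0.4125]
ee_rot: [3.142, -0.001, 3.036]
force: [-0.1, -0.0, 0.4]
finger_gap: 0.003
grasp_force: 0.0
```

```bash
python3 - <<'E'
from bar import *; import cv2
from station import eyes
a=eyes.grab_frame("wrist")["image"];b=eyes.grab_frame("scene")["image"][120:270,170:370]
cv2.imwrite("pics/b3.png",cv2.convertScaleAbs(np.hstack([cv2.resize(a,(280,210)),cv2.resize(b,(520,390),interpolation=3)[:210]]) if 0 else np.hstack([cv2.copyMakeBorder(cv2.resize(a,(280,210)),0,180,0,0,0),cv2.resize(b,(520,390),interpolation=3)]),alpha=1.6))
E
```

```text
(no output)
```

View pics/b3.png

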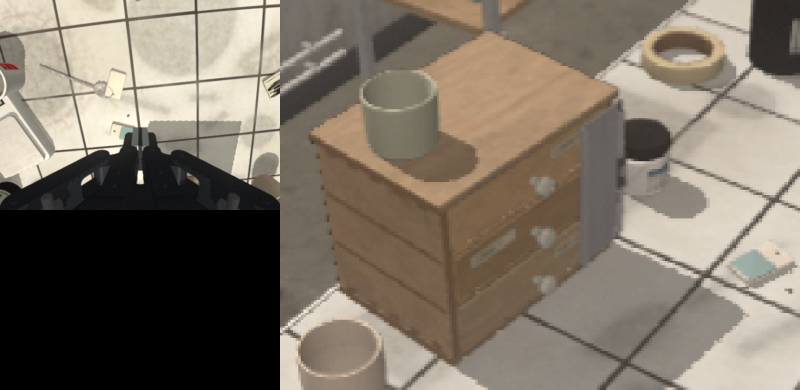

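The bar lies flat across the right ends of the fronts at (600,185). All three drawers are flush, and the chest, cup, pot and chip are where they were.

```bash
python3 -c "from station import manip; print(manip.job_done())"
```

```text
the job is handed in; nothing more can be done
None
```

Both drawers are pushed home, middle first and then bottom, and the locking bar has snapped shut across the fronts. The chest, cup, pot, tumbler and chip look unmoved in the last pictures. I handed the job in at about 20 s on the robot's clock, and no verdict was shown.

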